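# Find the full snap canister by weight and present it

## Task

Two identical sealed canisters of snap fasteners for the press stand on one blue mat; one is full, the other nearly empty. Lift each of them a few centimetres clear of the mat in turn to feel which is heavier, gently standing the lighter one upright again on the mat it came from. Finish while still holding the heavier one upright and still in the air, about 15 cm above the middle of the other, empty blue mat; knock nothing over and leave the black thread spool where it stands.

Things in the scene. Friction and masses are not known exactly. Their poses are not given: they have to be found in the camera images.
- canister_a_mid (a point): middle (half-way up, on the axis) of one of two identical-looking sealed canisters, 50 mm in diameter, 80 mm tall, white with steel band and flat orange cap; underside 40 mm below, z along its axis. One is full (0.38 to 0.5 kg), one nearly empty (about 0.15 kg); which is which changes and cannot be seen; the fill may shift 1 to 3 mm inside. Both stand on work_mat, 130 mm or more apart.
- canister_b_mid (a point): middle (half-way up, on the axis) of the other of two identical-looking sealed canisters, 50 mm in diameter, 80 mm tall, white with steel band and flat orange cap; underside 40 mm below, z along its axis. One is full (0.38 to 0.5 kg), one nearly empty (about 0.15 kg); which is which changes and cannot be seen; the fill may shift 1 to 3 mm inside. Both stand on work_mat, 130 mm or more apart.
- work_mat_top (a point): rigid dark blue mat with shallow round hollows, 198 mm along its x, 308 mm along its y, 9 mm thick where things stand (rims 2 mm higher), fixed to the table; this point is the centre of its top face, z up. The two canisters stand on this mat.
- empty_mat_top (a point): rigid dark blue mat with shallow round hollows, 198 mm along its x, 308 mm along its y, 9 mm thick where things stand (rims 2 mm higher), fixed to the table; this point is the centre of its top face, z up. Nothing stands on this mat; the heavier canister is to be held above it.
- black_spool_mid (a point): centre of a loose spool of black thread with white ends, 29 mm in diameter, 48 mm tall, standing between the canisters near one long edge of their mat; a bystander, not to be moved
Things that resemble listed ones, but are neither listed nor needed, are in the scene too. Leave any pink look-alike of the part that bears canister_a_mid alone.

How it is judged:
By the outcome, as a careful person would: the job done as asked, in the order asked, and still so for the second after the job is handed in, while the arm keeps its last pose, push and grip.
It also fails if it takes over 72 s, if anything falls off the work surface, if the arm or the gripper's body presses on something with over 40 N, if the wrist force passes 120 N, or if a joint passes its speed limit or range.

## Robot

A 6-joint arm with a two-finger parallel gripper is mounted at the origin on a cart in front of the work surface, level with it; the furniture and walls round the work are solid. World frame = base frame: x ahead of the robot, y to its left, z up, the work surface at z = 0. Lengths are in mm, angles in rad, forces in N, time in s.
With the tool pointing down it reaches from about 350 to 875 mm from the base axis. Payload 4.2 kg.
Tool frame: the origin (TCP) lies between the finger pads; the fingertips stand 14 mm ahead of it and the grasp point (between the pads) lies 5 mm behind it; z points along the fingers, y is the line along which they close (so a half turn about z gives the same grasp; the last joint's range is limited). The gripper opens to 85 mm and grips with 20 to 120 N. Pads are 22 mm wide; open, the fingers measure 114 mm over their backs; the gripper's body (76 mm by 85 mm) begins 54 mm behind the grasp point. The pads swing forward as they close: fully open they stand 13 mm farther back than shut.
Start: joints at [1.495, 0.385, 0.008, 0, -1.194, -0.259], TCP at [205.33, 590.287, 245.312] pointing down, gripper open.
Joint ranges: [-3.14, 3.14], [-1.21, 2.06], [-1.07, 1.41], [-3.16, 2.05], [-2.99, -0.16], [-3.1, 3.1]. Speed limits (rad/s): [2.79, 2.79, 3.14, 3.14, 3.14, 3.14].

## Interface

Orientations are given as a unit quaternion [x, y, z, w].
In Python, from bench import * gives the robot as it stands.
- The arm moves only by the tool carry_out, never from a script. Its argument "motion" is a list of rows, each a list of 7 numbers: the turn, a rotation vector about the tool's x, y, z in rad, then the shift along the tool's x, y, z in mm, then the opening, from -1 (shut) to 1 (fully open), so that 0 is half open. A call has 1 to 5 rows; each row is the pose to reach, as a shift and turn from the pose commanded when the call began, along the tool's axes at that moment; what a row does not reach only later rows make up. A row lasts 1/8 s, in which the tool goes at most 62.5 mm and 10.7 degrees, less where a joint would pass 70% of its speed; a pose out of reach is approached as far as the arm can. A call with a gripper value outside its range is refused whole. The fingers move at their own pace and stop on an object; the grip force is fixed at half the most. Time passes only in rows, so rows that repeat a pose let the fingers close. It gives the time, the measured TCP pose, the force, the opening and the grip force at its end, in the units of the state.
- read_state(): the state, without advancing time (a new reading comes with each control period).
- get_image(name): name is "scene" or "top"; returns a dict with "color" (384x512x3 uint8, blue, green, red), "mtx" (3x3 intrinsics, pixels), "position" and "orientation" of the camera in the world. Camera axes: x right, y down, z forward; pixel columns grow to the right and rows downward; lengths in mm; the calibration is good to about 2 mm. A picture is of the moment at which its call begins. There is no depth.
- job_done(): hands the job in; it is judged then, once.
The state is a dict: "clock": time; "joints": joint angles; "joint_vel": joint speeds; "joint_efforts": joint torques, N m; "position": TCP position; "ee_rot": TCP orientation; "contact_force": force on the tool from outside, world axes, zero at the start; "wrist_torque": the same for the moment, N m; "gripper_width": finger opening in mm; "grasp_force": force on a finger pad.
Only numpy, scipy, OpenCV 4.12 (cv2) and the standard library are available. Lean on these libraries where they do the work, as an engineer would, in place of code of your own. Each camera call takes 0.05 s, during which the arm holds its last target. There are 200 camera calls.

## Working session

There is one attempt and no reset: what is moved stays moved. The work goes in short steps, Python scripts to look and compute and a tool call to move; the robot and the scene stay as the last step left them, time stands still between calls to the robot, and variables do not carry over. Pictures are saved under pics/ and viewed, at most 10 in all, crops included, and the job is handed in when it is done.

Besides the shell and the picture viewer there is one more tool, called after "Call:" by a JSON object that holds its "op" and its "data", one argument or row to a line. carry_out: Moves the arm, as the interface text tells. Its arguments: {"type":"object","properties":{"motion":{"type":"array"}},"required":["motion"]}

```bash
mkdir -p pics; ls
python3 - <<'E'
from bench import *
import cv2,numpy as np
s=read_state();print({k:np.round(v,3).tolist() for k,v in s.items()})
for n in("scene","top"):
    g=get_image(n);cv2.imwrite(f"pics/{n}0.png",g["color"]);print(n,g["mtx"],g["position"],g["orientation"])
E
```

```text
pics
{'clock': 0.0, 'joints': [1.495, 0.386, 0.007, -0.0, -1.194, -0.259], 'joint_vel': [0.002, -0.002, 0.0, 0.001, -0.0, -0.0], 'joint_efforts': [0.001, -39.229, 18.84, 4.186, -0.005, 0.0], 'position': [205.162, 589.77, 244.226], 'ee_rot': [0.986, -0.167, -0.0, 0.001], 'contact_force': [0.376, 0.177, 0.289], 'wrist_torque': [0.043, -0.01, -0.018], 'grasp_force': 0.0, 'gripper_width': 85.175}
scene [[408.50309598   0.         260.34315875]
 [  0.         408.50309598 190.58716562]
 [  0.           0.           1.        ]] [ 73.94452952 342.85590277 850.36982838] [-0.46202829  0.82273699 -0.29205051  0.15601346]
top [[447.63405446   0.         254.65511014]
 [  0.         447.63405446 183.70961983]
 [  0.           0.           1.        ]] [ 475.4543077   -15.36607413 1088.12290386] [ 0.71278214 -0.69918472  0.04096194 -0.03747612]
```

View pics/scene0.png

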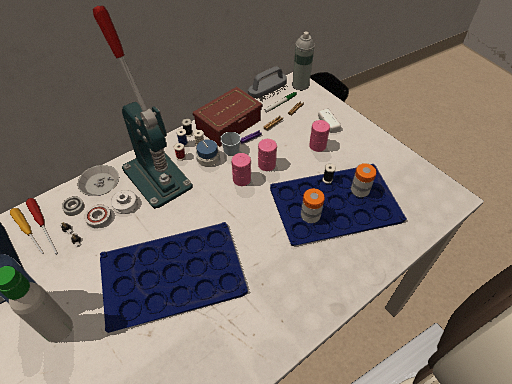

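View pics/top0.png

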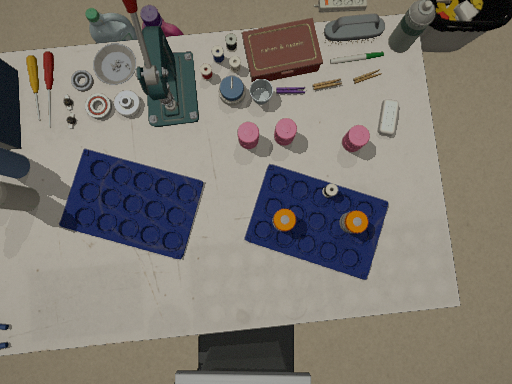

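The scene view shows the orange caps at (313,197) and (365,172) on the right mat, the spool at (328,173) and the empty mat at about (173,275). In the top view the caps are at (285,220) and (356,222), the spool at (331,190) and the empty mat at about (132,204). The arm is off to the left.

```bash
cat > h.py <<'E'
from bench import *
import cv2,numpy as np
from scipy.spatial.transform import Rotation as R
def ray(g,uv):
    d=np.linalg.inv(g["mtx"])@np.array([uv[0],uv[1],1.]);d=R.from_quat(g["orientation"]).apply(d)
    return np.array(g["position"]),d/np.linalg.norm(d)
def plane(g,uv,z):
    p,d=ray(g,uv);return p+d*(z-p[2])/d[2]
def tri(rs):
    A=sum(np.eye(3)-np.outer(d,d) for p,d in rs);b=sum((np.eye(3)-np.outer(d,d))@p for p,d in rs)
    x=np.linalg.solve(A,b);return x,[np.linalg.norm(np.cross(x-p,d)) for p,d in rs]
def blobs(g,lo,hi,amin):
    m=cv2.inRange(cv2.cvtColor(g["color"],cv2.COLOR_BGR2HSV),lo,hi)
    m=cv2.morphologyEx(m,cv2.MORPH_CLOSE,np.ones((3,3)))
    return [c for c in cv2.findContours(m,cv2.RETR_EXTERNAL,cv2.CHAIN_APPROX_NONE)[0] if cv2.contourArea(c)>amin]
ORANGE=((8,180,150),(20,255,255));BLUE=((110,120,30),(130,255,200))
E
python3 - <<'E'
from h import *
G={n:get_image(n) for n in("scene","top")}
caps={n:sorted([cv2.minEnclosingCircle(c)[0]+(cv2.contourArea(c),) for c in blobs(g,*ORANGE,120)]) for n,g in G.items()}
print(caps)
for a,b in zip(caps["scene"],caps["top"]): print("cap",*tri([ray(G["scene"],a),ray(G["top"],b)]))
mats={}
for n,g in G.items():
    for c in blobs(g,*BLUE,4000):
        P=np.array([plane(g,p[0],11)[:2] for p in c],np.float32);r=cv2.minAreaRect(P);print(n,"mat@11",np.round(r[0]),np.round(r[1]),r[2])
        h=cv2.boxPoints(cv2.minAreaRect(c)); mats.setdefault(n,[]).append(cv2.approxPolyDP(cv2.convexHull(c),12,True)[:,0].tolist())
print(mats)
t=G["top"];print("spool",plane(t,(331,190),57),plane(G["scene"],(328,168),57))
E
```

```text
{'scene': [(19.5, 221.0, 180.0), (313.2250061035156, 197.0, 237.0), (365.5, 171.5, 195.0)], 'top': [(284.0, 219.0, 333.0), (356.2742004394531, 221.27420043945312, 337.0)]}
cap [414.69561274 179.55886591 588.85422894] [np.float64(242.23862877362703), np.float64(242.23862877362708)]
cap [ 545.85455739 -213.73582497  -30.10079585] [np.float64(69.26784678475582), np.float64(69.26784678475579)]
scene mat@11 [543. 278.] [305. 197.] 75.64710235595703
scene mat@11 [ 509. -166.] [304. 197.] 73.19835662841797
top mat@11 [ 509. -170.] [304. 194.] 73.18633270263672
top mat@11 [542. 275.] [305. 194.] 75.80908203125
{'scene': [[[226, 224], [245, 292], [105, 330], [100, 253]], [[405, 218], [292, 244], [270, 188], [373, 164]]], 'top': [[[269, 165], [387, 202], [366, 278], [245, 239]], [[84, 150], [202, 182], [180, 258], [60, 225]]]}
spool [ 579.21650045 -196.46862414   57.        ] [ 582.30852652 -189.94925538   57.        ]
```

Run:
```python
from h import *
G={n:get_image(n) for n in("scene","top")}
C={}
for n,g in G.items():
    C[n]=sorted([cv2.minEnclosingCircle(c)[0] for c in blobs(g,*ORANGE,120)]);C[n]=[c for c in C[n] if c[0]>100]
for a,b in zip(C["scene"],C["top"]):
    print("cap",*tri([ray(G["scene"],a),ray(G["top"],b)]), plane(G["top"],b,85),plane(G["scene"],a,80))
S=[[[226,224],[245,292],[105,330],[100,253]],[[405,218],[292,244],[270,188],[373,164]]]
T=[[[202,182],[180,258],[60,225],[84,150]],[[366,278],[245,239],[269,165],[387,202]]]
for s,t in zip(S,T):
    X=[tri([ray(G["scene"],a),ray(G["top"],b)])[0] for a,b in zip(s,t)];print(np.round(X),np.mean(X,0))
```

```text
cap [509.68270389 -86.0649314   82.7478937 ] [np.float64(0.6224188895796174), np.float64(0.62241888957959)] [509.1884196  -86.36657637  85.        ] [511.65268881 -87.12864061  80.        ]
cap [ 508.5440127  -249.08584439   80.36136875] [np.float64(0.9932441590829812), np.float64(0.9932441590831416)] [ 507.70264827 -248.73317104   85.        ] [ 509.36636642 -248.56239262   80.        ]
[[597. 108.   6.]
 [416. 157.   6.]
 [488. 445.  15.]
 [670. 398.  15.]] [542.9149323  276.88736228  10.22050293]
[[ 377. -287.    9.]
 [ 462.    1.   10.]
 [ 645.  -54.   -6.]
 [ 558. -339.   11.]] [ 510.73152624 -169.49630798    6.10466506]
```

Run:
```python
from h import *
t=get_image("top");s=get_image("scene")
def pr(g,X):
    q=g["mtx"]@R.from_quat(g["orientation"]).inv().apply(np.array(X)-g["position"]);return (q[:2]/q[2]).round()
for X in ([205,590,245],[205,590,400],[50,590,0],[509,-86,300],[350,270,300]):print(X,pr(t,X),pr(s,X))
print(plane(t,(15,195),0),plane(t,(15,195),250),plane(s,(60,340),0),plane(t,(93,15),200),plane(s,(10,280),250))
st=read_state();Rm=R.from_quat(st["ee_rot"]);print(Rm.as_matrix().round(3))
print("target A hi",Rm.inv().apply(np.array([509,-86,200])-st["position"]).round())
```

```text
[205, 590, 245] [-87. 378.] [  5. 538.]
[205, 590, 400] [-167.  413.] [-85. 545.]
[50, 590, 0] [-14. 414.] [110. 656.]
[509, -86, 300] [292. 215.] [326. 130.]
[350, 270, 300] [ 84. 304.] [199. 279.]
[557.73484424 562.44696058   0.        ] [538.83060643 429.69241772 250.        ] [525.23502331 534.0453485    0.        ] [920.75433411 323.90812338 200.        ] [528.97936226 520.23592817 250.        ]
[[ 0.944 -0.329 -0.   ]
 [-0.329 -0.944 -0.   ]
 [ 0.     0.    -1.   ]]
target A hi [509. 539.  45.]
```

Call:
{"op": "carry_out", "data": {
  "motion": [
    [0,0,0,40,43,0,1],
    [0,0,0,80,86,0,1],
    [0,0,0,120,129,0,1],
    [0,0,0,160,172,0,1],
    [0,0,0,200,215,0,1]
  ]
}}

```text
clock: 1.02
position: [324.0, 319.8, 245.6]
ee_rot: [0.986, -0.166, 0.0, -0.0]
contact_force: [0.9, 0.0, 0.8]
gripper_width: 85.1
grasp_force: 0.0
```

Call:
{"op": "carry_out", "data": {
  "motion": [
    [0,0,0,40,43,0,1],
    [0,0,0,80,86,0,1],
    [0,0,0,120,129,0,1],
    [0,0,0,160,172,0,1],
    [0,0,0,200,215,0,1]
  ]
}}

```text
clock: 1.65
position: [442.4, 51.0, 245.9]
ee_rot: [0.986, -0.166, 0.001, -0.0]
contact_force: [1.1, 0.2, -0.3]
gripper_width: 85.3
grasp_force: 0.0
```

Call:
{"op": "carry_out", "data": {
  "motion": [
    [0,0,0,40,43,10,1],
    [0,0,0,80,86,20,1],
    [0,0,0,109,109,40,1],
    [0,0,0,109,109,40,1],
    [0,0,0,109,109,40,1]
  ]
}}

```text
clock: 2.28
position: [508.9, -86.0, 205.5]
ee_rot: [0.986, -0.167, 0.0, 0.0]
contact_force: [-0.3, 0.4, 0.2]
gripper_width: 85.5
grasp_force: 0.0
```

Call:
{"op": "carry_out", "data": {
  "motion": [
    [0,0,0,0,0,40,1],
    [0,0,0,0,0,80,1],
    [0,0,0,0,0,110,1],
    [0,0,0,0,0,140,1],
    [0,0,0,0,0,160,1]
  ]
}}

```text
clock: 2.9
position: [508.9, -84.7, 45.2]
ee_rot: [0.986, -0.165, 0.0, -0.0]
contact_force: [0.5, -0.3, -0.1]
gripper_width: 85.4
grasp_force: 0.0
```

Run:
```python
from h import *
I=[]
for n,c in(("scene",(330,190)),("top",(310,220))):
    g=get_image(n)["color"];x,y=c;I.append(cv2.resize(g[y-65:y+65,x-80:x+80],None,fx=2.5,fy=2.5))
cv2.imwrite("pics/a.png",np.hstack(I)[:, :800])
```

```text
(no output)
```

View pics/a.png

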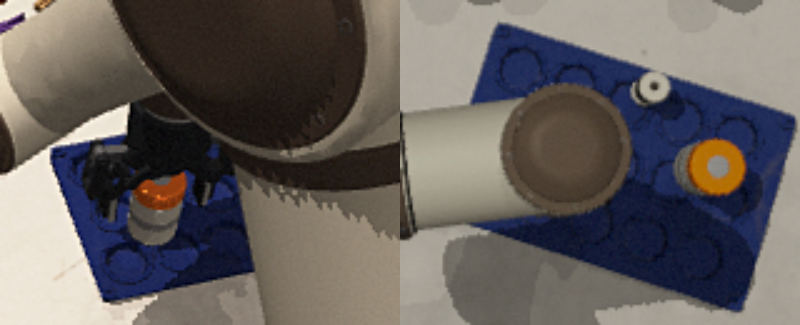

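The canister (cap at about (160,185) in the left crop) stands between the two open fingers, and the spool and the other canister are undisturbed. Next I close the gripper.

Call:
{"op": "carry_out", "data": {
  "motion": [
    [0,0,0,0,0,0,0.6],
    [0,0,0,0,0,0,0.4],
    [0,0,0,0,0,0,0.25],
    [0,0,0,0,0,0,0.1],
    [0,0,0,0,0,0,-0.2]
  ]
}}

```text
clock: 3.62
position: [509.6, -86.1, 46.5]
ee_rot: [0.986, -0.166, 0.001, -0.0]
contact_force: [-2.1, 1.1, 5.2]
gripper_width: 48.7
grasp_force: 61.5
```

Call:
{"op": "carry_out", "data": {
  "motion": [
    [0,0,0,0,0,0,-1],
    [0,0,0,0,0,0,-1],
    [0,0,0,0,0,0,-1],
    [0,0,0,0,0,0,-1],
    [0,0,0,0,0,0,-1]
  ]
}}

```text
clock: 4.25
position: [509.5, -86.1, 46.5]
ee_rot: [0.986, -0.166, 0.001, -0.0]
contact_force: [-1.5, 2.0, 5.0]
gripper_width: 48.7
grasp_force: 61.5
```

Call:
{"op": "carry_out", "data": {
  "motion": [
    [0,0,0,0,0,-10,-1],
    [0,0,0,0,0,-25,-1],
    [0,0,0,0,0,-40,-1],
    [0,0,0,0,0,-50,-1],
    [0,0,0,0,0,-50,-1]
  ]
}}

```text
clock: 4.88
position: [509.6, -85.9, 96.5]
ee_rot: [0.986, -0.167, 0.001, -0.0]
contact_force: [-0.9, 0.0, -4.8]
gripper_width: 48.6
grasp_force: 62.8
```

Call:
{"op": "carry_out", "data": {
  "motion": [
    [0,0,0,0,0,0,-1],
    [0,0,0,0,0,0,-1],
    [0,0,0,0,0,0,-1],
    [0,0,0,0,0,0,-1],
    [0,0,0,0,0,0,-1]
  ]
}}

```text
clock: 5.5
position: [509.0, -86.0, 95.2]
ee_rot: [0.986, -0.167, -0.0, 0.0]
contact_force: [-0.3, -0.1, -5.2]
gripper_width: 49.0
grasp_force: 62.8
```

Run:
```python
from h import *
for i in range(4):
    get_image("top");s=read_state();print(np.round(s["contact_force"],2),np.round(s["position"],1),np.round(s["joint_efforts"],2))
```

```text
[-0.85  0.48 -4.26] [509.  -86.   95.2] [ -0.   -35.63  15.17   3.58   0.     0.  ]
[-0.83 -0.22 -4.37] [508.9 -86.   95.3] [  0.   -35.63  15.18   3.59   0.     0.  ]
[ 0.41  0.82 -4.63] [509.  -86.   95.3] [ -0.   -35.63  15.18   3.59   0.     0.  ]
[ 0.31  0.31 -5.46] [509.  -86.   95.3] [  0.   -35.63  15.18   3.59   0.    -0.  ]
```

It weighs about 4.8 N, so roughly 0.49 kg, which looks like the full one. I'll set it back and lift the other.

Call:
{"op": "carry_out", "data": {
  "motion": [
    [0,0,0,0,0,15,-1],
    [0,0,0,0,0,30,-1],
    [0,0,0,0,0,41,-1],
    [0,0,0,0,0,46,-1],
    [0,0,0,0,0,48,-1]
  ]
}}

```text
clock: 6.32
position: [509.0, -86.1, 46.9]
ee_rot: [0.986, -0.167, -0.0, 0.0]
contact_force: [-1.0, 0.4, -4.4]
gripper_width: 48.8
grasp_force: 62.7
```

Call:
{"op": "carry_out", "data": {
  "motion": [
    [0,0,0,0,0,0.5,-1],
    [0,0,0,0,0,1,-1],
    [0,0,0,0,0,1,-1],
    [0,0,0,0,0,1,-1],
    [0,0,0,0,0,1,-1]
  ]
}}

```text
clock: 6.95
position: [509.1, -86.0, 46.6]
ee_rot: [0.986, -0.167, 0.0, -0.0]
contact_force: [-1.0, 0.1, -3.4]
gripper_width: 48.7
grasp_force: 62.8
```

Call:
{"op": "carry_out", "data": {
  "motion": [
    [0,0,0,0,0,0.7,-1],
    [0,0,0,0,0,0.7,-1],
    [0,0,0,0,0,0.7,-0.2],
    [0,0,0,0,0,0.7,0.1],
    [0,0,0,0,0,0.7,0.2]
  ]
}}

```text
clock: 7.58
position: [509.8, -86.0, 46.1]
ee_rot: [0.986, -0.166, 0.001, -0.0]
contact_force: [-1.4, -0.5, 0.8]
gripper_width: 51.5
grasp_force: 0.0
```

Call:
{"op": "carry_out", "data": {
  "motion": [
    [0,0,0,0,0,0,0.4],
    [0,0,0,0,0,0,0.7],
    [0,0,0,0,0,0,1],
    [0,0,0,0,0,0,1],
    [0,0,0,0,0,0,1]
  ]
}}

```text
clock: 8.2
position: [509.0, -86.0, 45.6]
ee_rot: [0.986, -0.167, -0.0, 0.0]
contact_force: [0.2, 0.1, -0.3]
gripper_width: 85.4
grasp_force: 0.0
```

Call:
{"op": "carry_out", "data": {
  "motion": [
    [0,0,0,0,0,-10,1],
    [0,0,0,0,0,-40,1],
    [0,0,0,0,0,-80,1],
    [0,0,0,0,0,-120,1],
    [0,0,0,0,0,-155,1]
  ]
}}

```text
clock: 8.82
position: [509.0, -86.1, 203.1]
ee_rot: [0.986, -0.167, 0.001, -0.0]
contact_force: [1.5, -0.3, 0.1]
gripper_width: 85.4
grasp_force: 0.0
```

Call:
{"op": "carry_out", "data": {
  "motion": [
    [0,0,0,17,50,0,1],
    [0,0,0,34,100,0,1],
    [0,0,0,52.5,154,0,1],
    [0,0,0,52.5,154,0,1],
    [0,0,0,52.5,154,0,1]
  ]
}}

```text
clock: 9.45
position: [507.6, -248.8, 200.9]
ee_rot: [0.986, -0.167, 0.0, -0.0]
contact_force: [-0.6, 0.9, -0.1]
gripper_width: 85.4
grasp_force: 0.0
```

Call:
{"op": "carry_out", "data": {
  "motion": [
    [0,0,0,0,0,40,1],
    [0,0,0,0,0,80,1],
    [0,0,0,0,0,115,1],
    [0,0,0,0,0,140,1],
    [0,0,0,0,0,155,1]
  ]
}}

```text
clock: 10.07
position: [507.9, -247.3, 44.8]
ee_rot: [0.986, -0.165, -0.001, -0.0]
contact_force: [-0.3, 0.7, 0.2]
gripper_width: 85.3
grasp_force: 0.0
```

Run:
```python
from h import *
print(read_state()["position"])
I=[]
for n,c in(("scene",(345,185)),("top",(310,220))):
    g=get_image(n);g=g["color"];x,y=c;I.append(cv2.resize(g[y-65:y+65,x-80:x+80],None,fx=2.5,fy=2.5))
cv2.imwrite("pics/b.png",np.hstack(I)[:, :800])
g=get_image("top")
for c in blobs(g,*ORANGE,120): print(plane(g,cv2.minEnclosingCircle(c)[0],85),cv2.contourArea(c))
```

```text
[ 507.85965916 -247.28970401   44.7763078 ]
```

View pics/b.png

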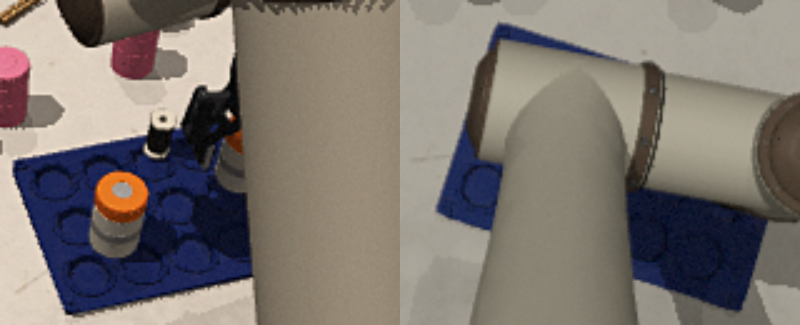

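Canister A (cap at (122,190) in the left crop) is upright again and the spool still stands. The fingers are around B, so I close on it and lift.

Call:
{"op": "carry_out", "data": {
  "motion": [
    [0,0,0,0,0,0,0.6],
    [0,0,0,0,0,0,0.4],
    [0,0,0,0,0,0,0.25],
    [0,0,0,0,0,0,0.1],
    [0,0,0,0,0,0,-0.2]
  ]
}}

```text
clock: 10.85
position: [508.5, -248.9, 46.5]
ee_rot: [0.986, -0.166, 0.001, 0.0]
contact_force: [-0.9, 0.4, 5.2]
gripper_width: 48.6
grasp_force: 62.3
```

Call:
{"op": "carry_out", "data": {
  "motion": [
    [0,0,0,0,0,0,-1],
    [0,0,0,0,0,0,-1],
    [0,0,0,0,0,0,-1],
    [0,0,0,0,0,0,-1],
    [0,0,0,0,0,0,-1]
  ]
}}

```text
clock: 11.48
position: [508.5, -248.9, 46.5]
ee_rot: [0.986, -0.166, 0.001, 0.0]
contact_force: [-0.9, 0.7, 5.9]
gripper_width: 48.9
grasp_force: 62.3
```

Call:
{"op": "carry_out", "data": {
  "motion": [
    [0,0,0,0,0,-10,-1],
    [0,0,0,0,0,-25,-1],
    [0,0,0,0,0,-40,-1],
    [0,0,0,0,0,-50,-1],
    [0,0,0,0,0,-50,-1]
  ]
}}

```text
clock: 12.1
position: [508.5, -248.9, 96.9]
ee_rot: [0.986, -0.167, 0.001, 0.0]
contact_force: [-0.0, -0.9, -1.9]
gripper_width: 48.6
grasp_force: 62.0
```

Call:
{"op": "carry_out", "data": {
  "motion": [
    [0,0,0,0,0,0,-1],
    [0,0,0,0,0,0,-1],
    [0,0,0,0,0,0,-1],
    [0,0,0,0,0,0,-1],
    [0,0,0,0,0,0,-1]
  ]
}}

```text
clock: 12.72
position: [507.9, -248.7, 95.5]
ee_rot: [0.986, -0.167, -0.0, -0.0]
contact_force: [-0.5, -0.8, -0.9]
gripper_width: 48.4
grasp_force: 61.9
```

Run:
```python
from h import *
for i in range(4):
    get_image("top");s=read_state();print(np.round(s["contact_force"],2),np.round(s["position"],1))
```

```text
[-0.28 -0.17 -0.88] [ 507.9 -248.7   95.5]
[ 0.23  0.33 -1.11] [ 507.9 -248.7   95.6]
[ 0.5  -0.12 -1.22] [ 508.  -248.7   95.6]
[-0.16 -0.62 -0.26] [ 508.  -248.8   95.6]
```

B weighs about 1 N, so it is the lighter one. I'll set it down gently.

Call:
{"op": "carry_out", "data": {
  "motion": [
    [0,0,0,0,0,15,-1],
    [0,0,0,0,0,30,-1],
    [0,0,0,0,0,41,-1],
    [0,0,0,0,0,46,-1],
    [0,0,0,0,0,48,-1]
  ]
}}

```text
clock: 13.55
position: [507.9, -248.8, 47.1]
ee_rot: [0.986, -0.167, -0.0, 0.0]
contact_force: [0.4, 0.8, -1.0]
gripper_width: 48.6
grasp_force: 62.0
```

Call:
{"op": "carry_out", "data": {
  "motion": [
    [0,0,0,0,0,0.5,-1],
    [0,0,0,0,0,1,-1],
    [0,0,0,0,0,1,-1],
    [0,0,0,0,0,1,-1],
    [0,0,0,0,0,1,-1]
  ]
}}

```text
clock: 14.18
position: [508.0, -248.8, 46.7]
ee_rot: [0.986, -0.167, 0.0, 0.0]
contact_force: [-0.4, -0.4, -0.6]
gripper_width: 48.7
grasp_force: 62.0
```

Call:
{"op": "carry_out", "data": {
  "motion": [
    [0,0,0,0,0,0.5,-1],
    [0,0,0,0,0,0.5,-1],
    [0,0,0,0,0,0.5,-0.2],
    [0,0,0,0,0,0.5,0.1],
    [0,0,0,0,0,0.5,0.2]
  ]
}}

```text
clock: 14.8
position: [508.2, -248.8, 46.0]
ee_rot: [0.986, -0.167, 0.0, -0.0]
contact_force: [-0.3, 0.3, -0.5]
gripper_width: 50.9
grasp_force: 0.0
```

Call:
{"op": "carry_out", "data": {
  "motion": [
    [0,0,0,0,0,0,0.4],
    [0,0,0,0,0,0,0.7],
    [0,0,0,0,0,0,1],
    [0,0,0,0,0,0,1],
    [0,0,0,0,0,0,1]
  ]
}}

```text
clock: 15.42
position: [508.0, -248.7, 46.1]
ee_rot: [0.986, -0.167, 0.0, -0.0]
contact_force: [-0.3, -0.0, 0.2]
gripper_width: 85.1
grasp_force: 0.0
```

Call:
{"op": "carry_out", "data": {
  "motion": [
    [0,0,0,0,0,-10,1],
    [0,0,0,0,0,-40,1],
    [0,0,0,0,0,-80,1],
    [0,0,0,0,0,-120,1],
    [0,0,0,0,0,-155,1]
  ]
}}

```text
clock: 16.05
position: [508.1, -248.8, 203.7]
ee_rot: [0.986, -0.167, 0.001, 0.0]
contact_force: [0.1, -1.6, -0.5]
gripper_width: 85.6
grasp_force: 0.0
```

Call:
{"op": "carry_out", "data": {
  "motion": [
    [0,0,0,-17,-50,0,1],
    [0,0,0,-34,-100,0,1],
    [0,0,0,-52.5,-154,0,1],
    [0,0,0,-52.5,-154,0,1],
    [0,0,0,-52.5,-154,0,1]
  ]
}}

```text
clock: 16.68
position: [509.0, -85.9, 201.7]
ee_rot: [0.986, -0.166, 0.0, -0.0]
contact_force: [1.0, -0.1, 0.1]
gripper_width: 85.4
grasp_force: 0.0
```

Run:
```python
from h import *
I=[]
for n,c in(("scene",(345,185)),("top",(310,220))):
    g=get_image(n);k=g["color"];x,y=c;I.append(cv2.resize(k[y-65:y+65,x-80:x+80],None,fx=2.5,fy=2.5))
    for c in blobs(g,*ORANGE,120): print(n,plane(g,cv2.minEnclosingCircle(c)[0],85 if n=="top" else 81.5),cv2.contourArea(c))
cv2.imwrite("pics/c.png",np.hstack(I)[:, :800])
```

```text
scene [797.63317979 522.89294845  81.5       ] 193.5
scene [510.98541145 -85.98408707  81.5       ] 236.0
scene [ 508.17768602 -248.78216517   81.5       ] 197.5
top [ 507.32514211 -248.90861929   85.        ] 335.5
```

View pics/c.png

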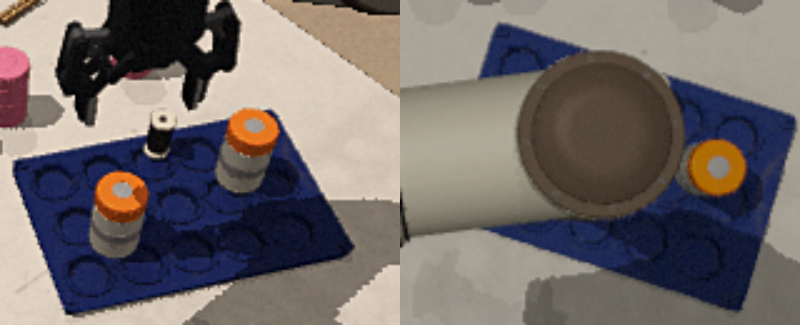

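Both canisters are upright (caps at about (122,190) and (253,130) in the left crop) and the spool is unmoved. I re-grasp A, the heavier one.

Call:
{"op": "carry_out", "data": {
  "motion": [
    [0,0,0,0,0,40,1],
    [0,0,0,0,0,80,1],
    [0,0,0,0,0,115,1],
    [0,0,0,0,0,140,1],
    [0,0,0,0,0,155,1]
  ]
}}

```text
clock: 17.4
position: [508.5, -87.3, 44.7]
ee_rot: [0.986, -0.168, -0.001, 0.0]
contact_force: [-0.2, 0.1, 0.4]
gripper_width: 85.4
grasp_force: 0.0
```

Call:
{"op": "carry_out", "data": {
  "motion": [
    [0,0,0,0,0,0,0.6],
    [0,0,0,0,0,0,0.4],
    [0,0,0,0,0,0,0.25],
    [0,0,0,0,0,0,0.1],
    [0,0,0,0,0,0,-0.2]
  ]
}}

```text
clock: 18.02
position: [509.8, -86.0, 47.5]
ee_rot: [0.986, -0.166, 0.001, -0.0]
contact_force: [-0.7, -1.0, 5.8]
gripper_width: 48.9
grasp_force: 62.1
```

Call:
{"op": "carry_out", "data": {
  "motion": [
    [0,0,0,0,0,0,-1],
    [0,0,0,0,0,0,-1],
    [0,0,0,0,0,0,-1],
    [0,0,0,0,0,0,-1],
    [0,0,0,0,0,0,-1]
  ]
}}

```text
clock: 18.65
position: [509.8, -86.1, 47.5]
ee_rot: [0.986, -0.166, 0.001, -0.0]
contact_force: [-1.2, -1.0, 6.3]
gripper_width: 48.9
grasp_force: 62.1
```

Call:
{"op": "carry_out", "data": {
  "motion": [
    [0,0,0,0,0,-10,-1],
    [0,0,0,0,0,-40,-1],
    [0,0,0,0,0,-80,-1],
    [0,0,0,0,0,-115,-1],
    [0,0,0,0,0,-132,-1]
  ]
}}

```text
clock: 19.27
position: [508.9, -85.8, 179.9]
ee_rot: [0.986, -0.167, 0.001, -0.001]
contact_force: [-0.3, -0.5, -4.6]
gripper_width: 48.8
grasp_force: 63.6
```

Call:
{"op": "carry_out", "data": {
  "motion": [
    [0,0,0,-4,-17,0,-1],
    [0,0,0,-12,-50,0,-1],
    [0,0,0,-22,-90,0,-1],
    [0,0,0,-32,-130,0,-1],
    [0,0,0,-42,-170,0,-1]
  ]
}}

```text
clock: 19.9
position: [523.7, 90.1, 176.4]
ee_rot: [0.986, -0.167, -0.002, 0.001]
contact_force: [1.7, 0.2, -4.3]
gripper_width: 48.5
grasp_force: 64.2
```

Call:
{"op": "carry_out", "data": {
  "motion": [
    [0,0,0,-10,-40,0,-1],
    [0,0,0,-20,-80,0,-1],
    [0,0,0,-30,-120,0,-1],
    [0,0,0,-40,-160,0,-1],
    [0,0,0,-45.5,-183,0,-1]
  ]
}}

```text
clock: 20.52
position: [540.9, 278.2, 176.1]
ee_rot: [0.986, -0.166, -0.001, 0.001]
contact_force: [-0.1, -0.2, -4.9]
gripper_width: 48.7
grasp_force: 64.3
```

Call:
{"op": "carry_out", "data": {
  "motion": [
    [0,0,0,0,0,0,-1],
    [0,0,0,0,0,0,-1],
    [0,0,0,0,0,0,-1],
    [0,0,0,0,0,0,-1],
    [0,0,0,0,0,0,-1]
  ]
}}

```text
clock: 21.15
position: [542.4, 275.6, 178.3]
ee_rot: [0.986, -0.167, 0.0, -0.0]
contact_force: [-0.0, -0.5, -4.4]
gripper_width: 48.6
grasp_force: 64.3
```

Run:
```python
from h import *
s=read_state();print({k:np.round(s[k],3).tolist() for k in("position","joint_vel","contact_force","gripper_width","clock")})
for n in("scene","top"):
    g=get_image(n);cv2.imwrite(f"pics/end_{n}.png",g["color"])
    for c in blobs(g,*ORANGE,120): print(n,cv2.minEnclosingCircle(c),plane(g,cv2.minEnclosingCircle(c)[0],85))
```

```text
{'position': [542.387, 275.602, 178.283], 'joint_vel': [0.003, 0.001, 0.002, 0.001, 0.001, -0.0], 'contact_force': [-0.025, -0.454, -4.379], 'gripper_width': 48.642, 'clock': 21.15}
top ((356.5683288574219, 221.38198852539062), 10.978191375732422) [ 506.97889914 -248.79660971   85.        ]
```

View pics/end_scene.png

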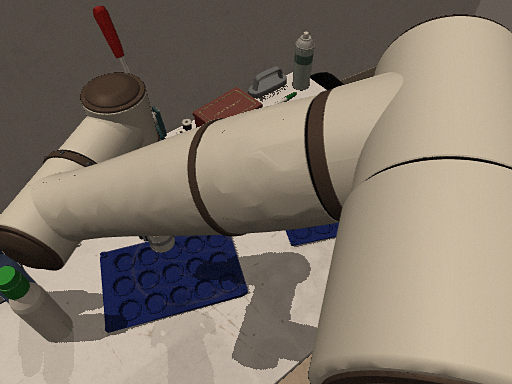

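View pics/end_top.png

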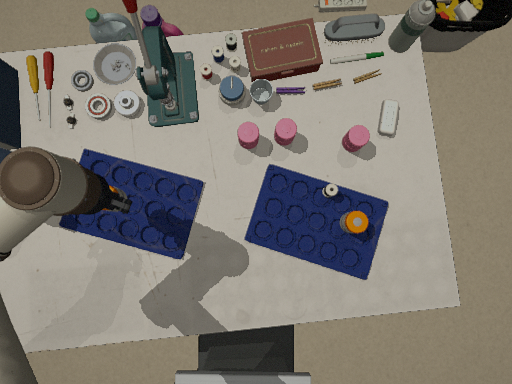

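The lighter canister (cap at (356,221) in the top view) and the spool (331,190) stand on their mat. The heavier canister is held still over the empty mat, with its underside at about (160,243) in the scene view. I hand it in.

```bash
python3 -c "
from bench import *
print(job_done())"
```

```text
the job is handed in; nothing more can be done
None
```

I handed the job in with the heavier canister (about 4.6 N, against about 1 N for the other) held upright and still over the middle of the empty mat, its underside about 13 cm and its middle about 17 cm above it; the lighter one stands upright back on its own mat and the spool is where it was.

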